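# Refit and grease a trolley wheel

## Robot

A 6-joint arm with a two-finger parallel gripper is mounted at the origin on the work surface. World frame = base frame: x ahead of the robot, y to its left, z up, the work surface at z = 0. Lengths are in mm, angles in rad, forces in N, time in s.
With the tool pointing down it reaches from about 275 to 750 mm from the base axis. Payload 10.2 kg.
Tool frame: the origin (TCP) lies midway between the tips of the shut fingers; the grasp point (between the pads) lies 19 mm behind it; z points along the fingers, y is the line along which they close (so a half turn about z gives the same grasp; the last joint's range is limited). The gripper opens to 85 mm and grips with 20 to 120 N. Pads are 22 mm wide; open, the fingers measure 114 mm over their backs; the gripper's body (76 mm by 85 mm) begins 54 mm behind the grasp point. The pads swing forward as they close: fully open they stand 13 mm farther back than shut.
Start: joints at [0.938, 0.313, 1.498, -0, 1.331, -0.223], TCP at [209.187, 481.531, 231.294] pointing down, gripper open.
Joint ranges: [-2.94, 2.94], [-0.97, 2.17], [0.19, 2.56], [-1.23, 4.37], [0.02, 3.11], [-2.88, 2.88]. Speed limits (rad/s): [2.39, 2.39, 3.01, 3.14, 3.14, 3.14].

## Interface

Orientations are given as a unit quaternion [w, x, y, z].
In Python, from rig import ctrl gives the robot as it stands.
- The arm moves only by the tool send_rows, never from a script. Its argument "targets" is a list of rows, each a list of 7 numbers: the closure, from -1 (fully open) to 1 (shut), so that 0 is half open, then the shift along the tool's x, y, z in m, then the turn, a rotation vector about the tool's x, y, z in rad. In form: [[claw, dx, dy, dz, ax, ay, az], ...]. A call has exactly 10 rows; each row shifts and turns the commanded pose from where the row before left it, along the tool's axes as they then stand; what a row does not reach is not made up. A row lasts 1/8 s, in which the tool goes at most 62.5 mm and 10.7 degrees, less where a joint would pass 70% of its speed; a pose out of reach is approached as far as the arm can. A call with a gripper value outside its range is refused whole. The fingers move at their own pace and stop on an object; "squeeze" is the grip in N (left out, the last holds). Time passes only in rows, so rows that do not move let the fingers close, or fill a call up. It gives the time, the measured TCP pose, the force, the opening and the grip force at its end, in the units of the state.
- ctrl.sense(): the state, without advancing time (a new reading comes with each control period).
- ctrl.capture(name): name is "scene" or "side" or "wrist"; returns a dict with "img" (420x560x3 uint8, red, green, blue), "camera_matrix" (3x3 intrinsics, pixels), "R" (3x3) and "t" (3): a world point X has camera coordinates R X + t. Camera axes: x right, y down, z forward; pixel columns grow to the right and rows downward; lengths in mm; the calibration is good to about 2 mm. The wrist camera is an equidistant fisheye: a pixel r from the principal point sees the ray r / f radians off the axis. A picture is of the moment at which its call begins. There is no depth.
- ctrl.finish_job(): hands the job in; it is judged then, once.
Trained networks look in a picture, given as the dict that the camera call returned (one of the last four; its "shot" number tells which), for a name from the list of things; names that differ only in an ending like _2 or _b are one class to them, and where a whole thing is asked for, a point or a joint stands for the part that bears it (a point fixed in the world has none). Each returns a list of dicts, best first, with "score" (0 to 1); they miss things now and then, are a little off and sometimes report something else, mostly with a low value. They report only what shows in the picture. A call takes as long as a camera call. They do not tell look-alikes from the thing itself.
- ctrl.boxes_of(query, picture): "extent" ([left, top, width, height] in pixels, round what is visible of it).
- ctrl.landmark_of(query, picture): "point" ([column, row] in pixels: a listed point, or the origin of a listed thing).
The state is a dict: "time_s": time; "joints": joint angles; "dq": joint speeds; "tau": joint torques, N m; "eef_pos": TCP position; "ee_rot": TCP orientation; "force": force on the tool from outside, world axes, zero at the start; "wrist_torque": the same for the moment, N m; "grip_width": opening from 0.0 (shut) to 1.0 (fully open); "grip_force": force on a finger pad.
Only numpy, scipy, OpenCV 4.12 (cv2) and the standard library are available. Lean on these libraries where they do the work, as an engineer would, in place of code of your own. Each camera call takes 0.05 s, during which the arm holds its last target. There are 200 camera calls.

## Task

Put the loose trolley wheel, flange down, onto the bare stub axle of the clamped side plate until it sits fully home on the axle's collar, and let go of it. Then take the push-type grease gun out of its rack, press its coupler squarely onto the tilted grease nipple in front of that same axle until it snaps on, and push the gun's barrel most of the way in against its pump spring. Finish like that, still holding the gun pressed onto the nipple, with the other things on the bench left where they lie.

Things in the scene. Friction and masses are not known exactly. Their poses are not given: they have to be found in the camera images.
- wheel: loose steel trolley wheel lying flat on the bench, flange down: flange 72 mm across and 7 mm thick at the bottom, tread 56 mm across above it, 34 mm high in all, through bore 23 mm. Mass about 0.5 kg. Origin at its centre (17 mm above its underside), z up along the bore. Grip it across the tread, above the flange.
- plate: fixed steel side plate, 150 (x) by 230 (y) by 10 mm, clamped level, top 30 mm above the bench. Origin on the bench under its centre, z up. Two stub axles at x +20 mm, y +62 and -62 mm: the +y one is bare, the -y one carries a fitted wheel and nut (86 mm above the bench), left alone. In front (-x) of each axle a boss carries a tilted grease nipple. Clamps on the far edge.
- axle (a point): top face of the thrust collar (36 mm across, 34 mm above the bench) at the foot of the bare stub axle, on the axle's line; z up. The axle is 20 mm thick and stands 46 mm above this point, its last 5 mm tapered to 13 mm. A wheel that is home has its underside on this face, so its centre lies 17 mm above this point.
- nipple: the brass grease nipple in front of the bare axle, on a boss 24 mm across. Origin at the centre of its ball head (10 mm across, 64 mm above the bench); z points outward along the nipple, 25 degrees (0.436 rad) from vertical, leaning to the plate's -x side (towards the robot). Neck 6 mm thick; hexagon 13 mm across begins 11.5 mm below the head's centre.
- rack: fixed steel stand, 100 mm square at the foot, its top plate 86 mm square and 118 mm above the bench, with a 41 mm hole in the middle in which the grease gun hangs by its collar. Origin on the bench under the hole, z up. It has nothing above the plate, so the gun lifts straight out (105 mm upward to clear).
- gun: push-type grease gun, 164 mm long, about 0.46 kg, hanging upright in the rack, coupler down. Origin mid-handle (handle 30 mm across, 27 mm below to 27 mm above the origin); z up along the gun. Below the handle: collar 48 mm across, 6 mm thick, then barrel 34 mm across, slim spout and coupler (21 mm across), its mouth 137 mm below the origin, pump out. Grip the handle, gripper along the gun.
- coupler_mouth (a point): centre of the open mouth of the gun's coupler; z up along the gun. The mouth is a funnel 17 mm wide narrowing to a bore of 11.6 mm. The ball head snaps past sprung jaws 5 mm inside the mouth (about 5 to 9 N along the gun) and then bottoms, with its centre 10 mm inside the mouth.
- pump (a joint): how far the spout with the coupler has been pushed into the barrel, m: 0 = out (spring, at rest), 0.014 = fully in. It starts to move at about 12 N and needs about 18 N at the end.
- wrench: loose combination wrench, 200 mm, lying on the bench; leave alone
- shackle: loose bow shackle, about 90 mm, lying on the bench; leave alone
- castle_nut: loose castle nut, 30 mm across and 15 mm high; leave alone
- cartridge: white grease cartridge standing upright, 53 mm across and 230 mm high; leave alone
- spray_can: grey spray can standing upright, 60 mm across and 190 mm high; leave alone
- swivel_hook: loose forged lifting hook lying on the bench, about 160 mm; leave alone
Not all that is in view belongs to the job. What is shaped like the gun but pink is not meant. Of the things that look like the wheel, the middle-sized one is meant.

How it is judged:
By the outcome, as a careful person would: the job done as asked, in the order asked, and still so for the second after the job is handed in, while the arm keeps its last pose, push and grip.
It also fails if it takes over 58 s, if anything falls off the work surface, if the arm or the gripper's body presses on something with over 40 N, if the wrist force passes 120 N, or if a joint passes its speed limit or range.

## Working session

There is one attempt and no reset: what is moved stays moved. The work goes in short steps, Python scripts to look and compute and a tool call to move; the robot and the scene stay as the last step left them, time stands still between calls to the robot, and variables do not carry over. Pictures are saved under pics/ and viewed, at most 10 in all, crops included, and the job is handed in when it is done.

Besides the shell and the picture viewer there is one more tool, called after "Request:" by a JSON object that holds its "api" and its "payload". send_rows: Moves the arm, as the interface text tells. Its arguments: {"type":"object","properties":{"targets":{"type":"array"},"squeeze":{"type":"number"}},"required":["targets"]}

```bash
ls; mkdir -p pics
cat > h.py <<'E'
import numpy as np, cv2
from rig import ctrl
from scipy.spatial.transform import Rotation as Ro
def ray(c,px):
    K=np.array(c["camera_matrix"]);R=np.array(c["R"]);t=np.array(c["t"])
    x=(px[0]-K[0,2])/K[0,0];y=(px[1]-K[1,2])/K[1,1]
    if c.get("fish"):
        r=np.hypot(x,y);d=np.array([x/r*np.sin(r),y/r*np.sin(r),np.cos(r)]) if r>1e-9 else np.array([0,0,1.])
    else: d=np.array([x,y,1.])
    d=R.T@d; return -R.T@t, d/np.linalg.norm(d)
def atz(c,px,z):
    o,d=ray(c,px); return o+d*(z-o[2])/d[2]
def proj(c,X):
    K=np.array(c["camera_matrix"]);p=np.array(c["R"])@np.array(X,float)+np.array(c["t"])
    if c.get("fish"):
        r=np.hypot(p[0],p[1]);th=np.arctan2(r,p[2]);u=p[:2]/max(r,1e-9)*th
    else: u=p[:2]/p[2]
    return np.array([K[0,0]*u[0]+K[0,2],K[1,1]*u[1]+K[1,2]])
def cap(n):
    c=ctrl.capture(n); c["fish"]=(n=="wrist"); return c
def save(c,name): cv2.imwrite("pics/"+name+".png",np.array(c["img"])[:,:,::-1])
def tri(c1,p1,c2,p2):
    o1,d1=ray(c1,p1);o2,d2=ray(c2,p2)
    A=np.stack([d1,-d2],1);s=np.linalg.lstsq(A,o2-o1,rcond=None)[0]
    a=o1+s[0]*d1;b=o2+s[1]*d2
    return (a+b)/2,np.linalg.norm(a-b)
E
python3 - <<'E'
from h import *
np.set_printoptions(precision=1,suppress=True)
im=[]
for n in ["scene","side","wrist"]:
    c=cap(n); save(c,n+"0"); im.append(c["img"])
    print(n,c["shot"],np.array(c["camera_matrix"]).tolist(),-np.array(c["R"]).T@c["t"])
    for q,z in [("wheel",17),("plate",0),("axle",34),("nipple",64),("rack",0),("gun",None),("coupler_mouth",None)]:
        for l in ctrl.landmark_of(q,c)[:4]:
            print(q,np.round(l["point"],1),round(l["score"],2), atz(c,l["point"],z) if z is not None else atz(c,l["point"],118+33 if q=="gun" else 14))
s=ctrl.sense();print(s)
E
```

```text
pics
scene 1 [[418.41491326830055, 0.0, 276.55608490423145], [0.0, 418.41491326830055, 212.5672692182494], [0.0, 0.0, 1.0]] [1136.5  456.5 1143.4]
wheel [200.7 184. ] 0.88 [ 523.9 -337.2   17. ]
wheel [170.3 201.4] 0.6 [ 642.7 -369.9   17. ]
wheel [225.1 160. ] 0.58 [ 384.6 -341.7   17. ]
wheel [294.3 203.6] 0.17 [404.9 -17.5  17. ]
plate [276.9 257.9] 0.85 [603.6  52.9   0. ]
plate [200.5 186.6] 0.47 [ 524.2 -341.5    0. ]
nipple [301.  240.4] 0.57 [540.8  99.4  64. ]
rack [381.5 273.8] 0.89 [463.5 346.1   0. ]
gun [412.3 215.7] 0.85 [329.8 345.1 151. ]
gun [378.4 277.3] 0.57 [566.4 358.9 151. ]
coupler_mouth [403.7 243.8] 0.61 [335.5 354.9  14. ]
coupler_mouth [367.9 301.6] 0.53 [575.4 357.6  14. ]
coupler_mouth [383.1 267.7] 0.47 [450.2 341.7  14. ]
side 2 [[456.18419109515963, 0.0, 282.7146998305833], [0.0, 456.18419109515963, 213.9225566470696], [0.0, 0.0, 1.0]] [ 407.7 -790.6 1012.5]
wheel [244.4 363.8] 0.92 [ 390.1 -343.2   17. ]
wheel [351.8 366.4] 0.89 [ 630.7 -379.    17. ]
wheel [302.2 348.8] 0.6 [ 525.8 -323.4   17. ]
wheel [318.6 414.3] 0.33 [ 537.2 -472.8   17. ]
plate 
[... 373 characters left out ...]
.63 [558.7 338.6  14. ]
coupler_mouth [208.6 171.8] 0.6 [322.  312.1  14. ]
wrist 3 [[325.19226210127806, 0.0, 276.1342929032872], [0.0, 325.19226210127806, 208.43445627574908], [0.0, 0.0, 1.0]] [147.9 508.6 375.2]
gun [198.3 364.3] 0.61 [314.  357.6 151. ]
coupler_mouth [219.4 298.4] 0.69 [321.5 352.8  14. ]
{'time_s': 1.2, 'joints': array([ 0.9,  0.3,  1.5,  0. ,  1.3, -0.2]), 'dq': array([ 0., -0.,  0.,  0., -0.,  0.]), 'tau': array([  0. , -41.2, -26. ,   0. ,   0. ,  -0. ]), 'eef_pos': array([209.2, 481.6, 231.3]), 'ee_rot': array([-0. ,  0.2,  1. ,  0. ]), 'force': array([-0.4,  0.3,  0.5]), 'wrist_torque': array([ 0.1, -0. , -0. ]), 'grip_force': 0.0, 'grip_width': 0.9996825680720663}
```

View pics/scene0.png

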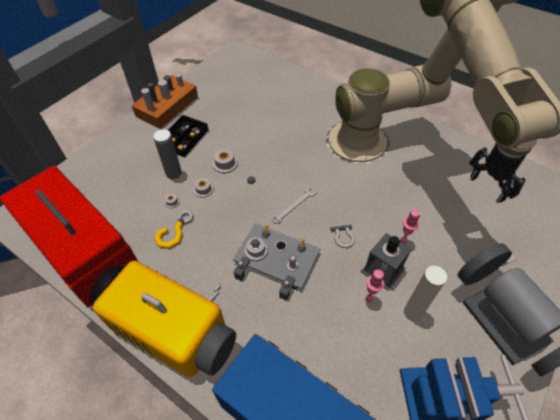

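View pics/side0.png

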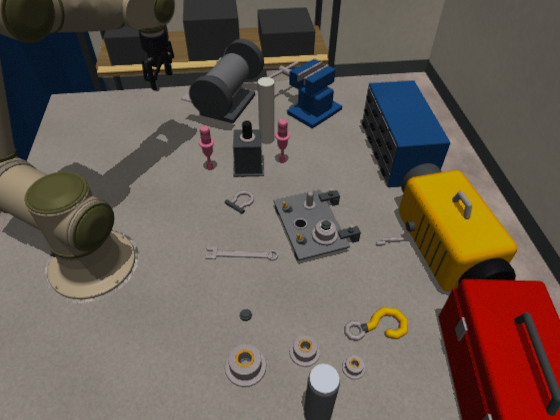

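The wheel I want is the middle-sized one of three, at scene (203,186) and side (305,350). The black gun sits in the rack at scene (392,243) and side (247,130). The bare axle is near scene (292,263) and side (309,199), and the spray can stands beside the wheels.

Run:
```python
from h import *
np.set_printoptions(precision=3,suppress=True)
a=cap("scene");b=cap("side")
for n,p,q in [("wheel",(203,186),(304.5,349.5)),("plate",(276.9,257.9),(306.5,228)),("axletop?",(292,260),(309.5,194)),("gun",(392,243),(247,130)),("rack",(381.5,273.8),(248.8,165.1))]:
    print(n,*tri(a,p,b,q))
print("can base",atz(a,(172,176),0),"cart",atz(a,(422,318),0))
s=ctrl.sense();R=Ro.from_quat(np.array(s["ee_rot"]),scalar_first=True).as_matrix();print(R)
c=cap("wrist");print("cam in tool",R.T@(-np.array(c["R"]).T@c["t"]-s["eef_pos"]),"camera axes in tool\n",(np.array(c["R"])@R))
ia=cv2.resize(a["img"][215:300,225:325],(400,340),interpolation=cv2.INTER_CUBIC)
ib=cv2.resize(b["img"][180:265,265:365],(400,340),interpolation=cv2.INTER_CUBIC)
cv2.imwrite("pics/plate.png",np.hstack([ia,ib])[:,:,::-1])
```

```text
wheel [ 528.724 -324.782   17.72 ] 4.831291753737626
plate [600.735  53.152  -1.707] 4.211551078456318
axletop? [615.793 119.051  71.757] 2.5303987687881064
gun [451.645 338.709 150.741] 4.945486405991613
rack [456.505 347.113  -4.878] 7.800578385253808
can base [ 546.698 -460.822    0.   ] cart [523.471 505.629   0.   ]
[[-0.917  0.398  0.   ]
 [ 0.398  0.917  0.   ]
 [-0.     0.    -1.   ]]
cam in tool [  66.958    0.453 -143.885] camera axes in tool
 [[ 0.     1.     0.   ]
 [-0.964  0.    -0.267]
 [-0.267 -0.     0.964]]
```

View pics/plate.png

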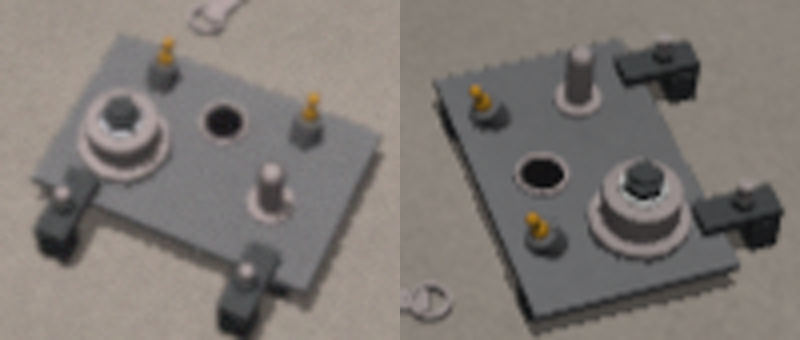

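The crop shows the plate with the bare axle at scene crop (269,167) and side crop (581,46). Its nipple is at (312,98) and (476,92), and the fitted wheel is on the other axle.

```bash
cat >> h.py <<'E'
def tri_free(pts):
    pass
E
sed -i '/def tri_free/,$d' h.py
python3 - <<'E'
from h import *
np.set_printoptions(precision=2,suppress=True)
a=cap("scene");b=cap("side")
S=lambda x,y:(225+x/4-.4,215+y/4-.4); D=lambda x,y:(265+(x-400)/4-.4,180+y/4-.4)
A=[atz(a,S(*p),30) for p in [(120,36),(380,135),(302,294),(36,184)]]
B=[atz(b,D(*p),30) for p in [(540,315),(434,78),(615,40),(738,265)]]
for n,C in (("a",A),("b",B)):
    print(n,np.array(C)[:,:2].tolist(),"ctr",np.mean(C,0),"yaw",[np.degrees(np.arctan2(*(C[j]-C[i])[[1,0]])) for i,j in((0,1),(3,2))],[np.degrees(np.arctan2(*(C[j]-C[i])[[1,0]])) for i,j in((0,3),(1,2))])
print("axle",tri(a,S(269,168),b,D(581,48)),atz(a,S(269,168),80),atz(b,D(581,48),80))
print("nip",tri(a,S(312,100),b,D(476,92)),atz(a,S(312,100),64),atz(b,D(476,92),64))
E
```

```text
a [[555.5643322829651, -70.7305793142761], [512.854843479725, 151.6209824729392], [660.4921708477406, 178.13698923921947], [701.9877423540736, -38.71044270666806]] ctr [607.72  55.08  30.  ] yaw [np.float64(100.87299587744667), np.float64(100.8330655773431)] [np.float64(12.335358744131307), np.float64(10.181901979708893)]
b [[557.4772885801067, -74.71374123985981], [512.1539915968276, 151.82366096858073], [654.0247147011053, 175.87904344955916], [698.57043920213, -48.85199591022888]] ctr [605.56  51.03  30.  ] yaw [np.float64(101.31377887957423), np.float64(101.21172169525626)] [np.float64(10.386762855407872), np.float64(9.623456184769184)]
axle (array([614.46, 116.09,  85.44]), np.float64(0.1707924899058316)) [611.86 114.31  80.  ] [615.61 121.47  80.  ]
nip (array([536.36, 101.79,  64.52]), np.float64(1.0796111032734061)) [535.53 101.8   64.  ] [536.86 101.88  64.  ]
```

Request:
{"api": "send_rows", "payload": {"targets": [[-1,-0.0375,-0.045,0,0,0,0.08],[-1,-0.035,-0.05,0,0,0,0.08],[-1,-0.03,-0.05,0,0,0,0.08],[-1,-0.025,-0.055,0,0,0,0.08],[-1,-0.02,-0.055,0,0,0,0.09],[-1,-0.02,-0.055,0,0,0,0],[-1,-0.02,-0.055,0,0,0,0],[-1,-0.02,-0.055,0,0,0,0],[-1,-0.02,-0.055,0,0,0,0],[-1,-0.02,-0.055,0,0,0,0]]}}

```text
time_s: 2.7
eef_pos: [134.2, 38.1, 238.8]
ee_rot: [0.0, 0.398, 0.917, -0.001]
force: [-0.1, 0.5, 0.8]
grip_width: 1.0
grip_force: 0.0
```

```bash
cat >> h.py <<'E'
def plan(dst,yaw=None,n=10,claw=-1,turn_rows=None,s=None):
    """straight world motion of TCP, tool down, over n rows; prints rows"""
    s=s or ctrl.sense();p=np.array(s["eef_pos"]);R=Ro.from_quat(np.array(s["ee_rot"]),scalar_first=True)
    G=Ro.from_euler("z",yaw,degrees=True)*Ro.from_quat([0,0,1,0],scalar_first=True) if not isinstance(yaw,Ro) else yaw
    rv=(R.inv()*G).as_rotvec();m=turn_rows or n;d=(np.array(dst)-p)/n
    print("dist",round(np.linalg.norm(d)*n,1),"turn",np.round(rv,3));C=R
    for i in range(n):
        t=rv/m if i<m else rv*0
        print([claw]+np.round(C.inv().apply(d)/1000,4).tolist()+np.round(t,4).tolist(),end=", ");C=C*Ro.from_rotvec(t)
    print()
E
python3 -c "
from h import *
plan([525,-322,231],10.7)"
```

```text
dist 531.5 turn [-2.000e-03  1.000e-03 -1.006e+00]
[-1, -0.053, 0.004, 0.0009, -0.0002, 0.0001, -0.1006], [-1, -0.0531, -0.0014, 0.0009, -0.0002, 0.0001, -0.1006], [-1, -0.0527, -0.0067, 0.0008, -0.0002, 0.0001, -0.1006], [-1, -0.0518, -0.012, 0.0008, -0.0002, 0.0001, -0.1006], [-1, -0.0503, -0.0171, 0.0008, -0.0002, 0.0001, -0.1006], [-1, -0.0483, -0.0221, 0.0008, -0.0002, 0.0001, -0.1006], [-1, -0.0459, -0.0268, 0.0008, -0.0002, 0.0001, -0.1006], [-1, -0.043, -0.0313, 0.0008, -0.0002, 0.0001, -0.1006], [-1, -0.0396, -0.0354, 0.0008, -0.0002, 0.0001, -0.1006], [-1, -0.0358, -0.0392, 0.0008, -0.0002, 0.0001, -0.1006],
```

Request:
{"api": "send_rows", "payload": {"targets": [[-1,-0.053,0.004,0.001,0,0,-0.1],[-1,-0.053,-0.0015,0.001,0,0,-0.1],[-1,-0.0525,-0.0065,0.001,0,0,-0.1],[-1,-0.052,-0.012,0.001,0,0,-0.1],[-1,-0.05,-0.017,0.001,0,0,-0.1],[-1,-0.048,-0.022,0.001,0,0,-0.1],[-1,-0.046,-0.027,0.001,0,0,-0.1],[-1,-0.043,-0.031,0.001,0,0,-0.1],[-1,-0.0395,-0.0355,0.001,0,0,-0.1],[-1,-0.036,-0.039,0.001,0,0,-0.1]]}}

```text
time_s: 3.95
eef_pos: [525.0, -323.2, 228.3]
ee_rot: [-0.001, -0.092, 0.996, -0.0]
force: [-0.6, 0.6, 1.2]
grip_width: 0.998
grip_force: 0.0
```

Run:
```python
from h import *
np.set_printoptions(precision=2,suppress=True)
c=cap("wrist");save(c,"w1");s=ctrl.sense();print(s["joints"],s["eef_pos"],s["ee_rot"])
for l in ctrl.landmark_of("wheel",c): print(l, atz(c,l["point"],17))
for l in ctrl.boxes_of("wheel",c): print(l)
```

```text
[-0.74  0.53  1.19 -0.    1.42 -2.5 ] [ 527.59 -326.63  225.8 ] [-0.   -0.09  1.   -0.  ]
{'point': [282.1, 58.9], 'score': 0.98} [ 390.73 -341.71   17.  ]
{'point': [276.6, 185.4], 'score': 0.9} [ 529.45 -321.91   17.  ]
{'point': [216.4, 261.9], 'score': 0.72} [ 635.09 -376.5    17.  ]
{'point': [161.8, 165.4], 'score': 0.27} [ 529.37 -455.74   17.  ]
{'extent': [246.1, 154.3, 61.3, 64.4], 'score': 0.82}
{'extent': [241.8, 21.4, 82.6, 76.4], 'score': 0.59}
{'extent': [198.6, 239.7, 42.4, 43.6], 'score': 0.58}
```

View pics/w1.png

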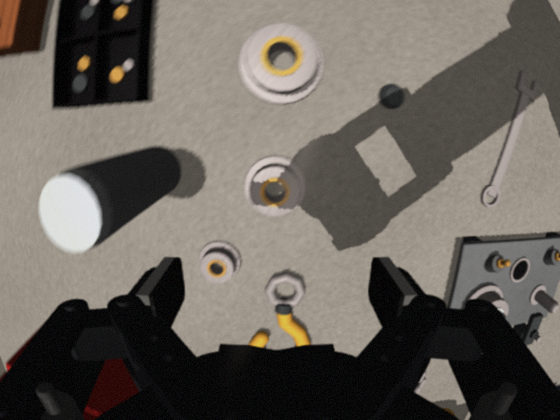

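The wrist picture shows the middle wheel at (276,186), between the finger axes and clear of the spray can.

Request:
{"api": "send_rows", "payload": {"targets": [[-1,-0.0025,0.004,0.05,0,0,0],[-1,0,0,0.06,0,0,0],[-1,0,0,0.06,0,0,0],[-1,0,0,0.035,0,0,0],[-1,0,0,0.017,0,0,0],[-1,0,0,0,0,0,0],[0.6,0,0,0,0,0,0],[0.6,0,0,0,0,0,0],[0.6,0,0,0,0,0,0],[0.6,0,0,0,0,0,0]], "squeeze": 60}}

```text
time_s: 5.35
eef_pos: [526.4, -319.2, 9.3]
ee_rot: [0.001, -0.09, 0.996, -0.002]
force: [-2.0, -0.9, 11.2]
grip_width: 0.638
grip_force: 62.1
```

Request:
{"api": "send_rows", "payload": {"targets": [[0.6,0,0,-0.02,0,0,0],[0.6,0,0,-0.05,0,0,0],[0.6,0,0,-0.06,0,0,0],[0.6,0,0,-0.06,0,0,0],[0.6,-0.032,0.04,-0.03,0,0,0],[0.6,-0.035,0.05,0,0,0,0],[0.6,-0.035,0.05,0,0,0,0],[0.6,-0.035,0.05,0,0,0,0],[0.6,-0.035,0.05,0,0,0,0],[0.6,-0.03,0.05,0,0,0,0]]}}

```text
time_s: 6.6
eef_pos: [672.3, 6.2, 226.8]
ee_rot: [-0.001, -0.09, 0.996, -0.0]
force: [0.3, -0.7, -4.3]
grip_width: 0.638
grip_force: 65.3
```

```bash
python3 -c "
from h import *
s=ctrl.sense();print(s['joints'],s['force'],s['grip_force'])
plan([650,125,230],10.7,5,claw=0.6)"
```

```text
[-1.64377292e-01  6.58854841e-01  9.80726568e-01 -8.67504418e-04
  1.50349855e+00 -1.91565770e+00] [ 0.31193952 -0.71361583 -4.32859428] 65.3377871029079
dist 121.0 turn [-0.    -0.002 -0.006]
[0.6, 0.0001, 0.0242, -0.0006, -0.0001, -0.0003, -0.0012], [0.6, 0.0001, 0.0242, -0.0006, -0.0001, -0.0003, -0.0012], [0.6, 0.0001, 0.0242, -0.0006, -0.0001, -0.0003, -0.0012], [0.6, 0.0, 0.0242, -0.0006, -0.0001, -0.0003, -0.0012], [0.6, -0.0, 0.0242, -0.0006, -0.0001, -0.0003, -0.0012],
```

Request:
{"api": "send_rows", "payload": {"targets": [[0.6,0,0.03,0,0,0,0],[0.6,0,0.025,0,0,0,0],[0.6,0,0.015,0,0,0,0],[0.6,0,0.01,0,0,0,0],[0.6,0,0,0,0,0,0],[0.6,0,0,0,0,0,0],[0.6,0,0,0,0,0,0],[0.6,0,0,0,0,0,0],[0.6,0,0,0,0,0,0],[0.6,0,0,0,0,0,0]]}}

```text
time_s: 7.85
eef_pos: [657.9, 82.6, 225.9]
ee_rot: [-0.001, -0.09, 0.996, -0.0]
force: [-0.2, -0.1, -3.6]
grip_width: 0.642
grip_force: 65.3
```

Run:
```python
from h import *
np.set_printoptions(precision=2,suppress=True)
c=cap("wrist");save(c,"w2");s=ctrl.sense();print(s["joints"],s["eef_pos"],s["ee_rot"])
for q,z in (("axle",34),("nipple",64),("plate",0),("wheel",230)):
  for l in ctrl.landmark_of(q,c): print(q,l, atz(c,l["point"],z))
```

```text
[-0.05  0.64  1.02 -0.    1.49 -1.8 ] [657.86  82.64 225.97] [-0.   -0.09  1.   -0.  ]
nipple {'point': [322.9, 67.7], 'score': 0.5} [533.8  104.11  64.  ]
plate {'point': [257.8, 129.7], 'score': 0.57} [605.64  51.94   0.  ]
wheel {'point': [275.7, 279.1], 'score': 0.79} [665.08  83.72 230.  ]
```

View pics/w2.png

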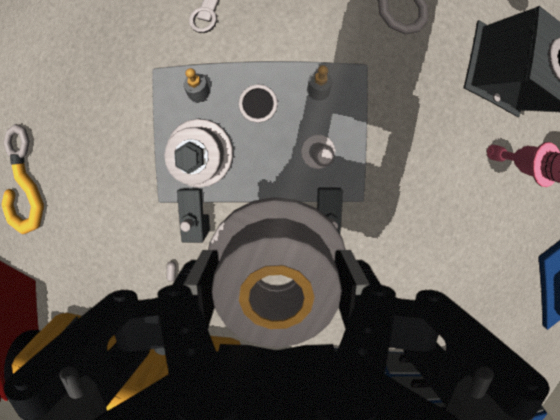

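The picture shows the held wheel with its bronze bore ring at (277,297), the bare axle top near (323,155) over its collar at (318,151), and the nipple at (322,70).

Run:
```python
from h import *
np.set_printoptions(precision=2,suppress=True)
c=cap("wrist");img=np.array(c["img"]);s=ctrl.sense();T=np.array(s["eef_pos"])
hsv=cv2.cvtColor(img,cv2.COLOR_RGB2HSV)
m=((hsv[...,0]>8)&(hsv[...,0]<28)&(hsv[...,1]>100)).astype(np.uint8);m[:250]=0;m[345:]=0;m[:,:230]=0;m[:,325:]=0
cs,_=cv2.findContours(m,cv2.RETR_EXTERNAL,cv2.CHAIN_APPROX_NONE)
k=max(cs,key=cv2.contourArea);e=cv2.fitEllipse(k);print(e)
z=T[2]+24.7;P=atz(c,e[0],z);R=Ro.from_quat(np.array(s["ee_rot"]),scalar_first=True)
print("bore top",P,"in tool",R.inv().apply(P-T))
pts=np.array([atz(c,p[0],z)[:2] for p in k]);(x,y),r=cv2.minEnclosingCircle(pts.astype(np.float32));print("ring circle",x,y,r,pts.mean(0))
ia=cv2.resize(img[115:190,280:380],(800,600),interpolation=cv2.INTER_CUBIC);cv2.imwrite("pics/ax.png",ia[:,:,::-1])
```

```text
((276.05291748046875, 296.8524475097656), (62.795989990234375, 73.93156433105469), 90.11251831054688)
bore top [662.74  83.55 250.68] in tool [ -4.92  -0.04 -24.71]
ring circle 663.6356811523438 83.73048400878906 16.146923065185547 [663.22  83.74]
```

View pics/ax.png

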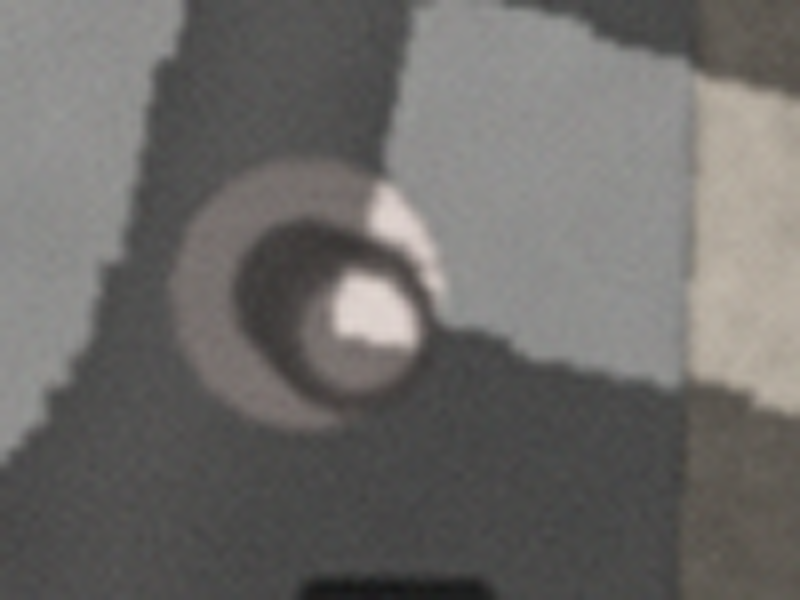

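The crop shows the axle's top face centred at (360,330) and the collar centre at (308,293).

Run:
```python
from h import *
np.set_printoptions(precision=2,suppress=True)
c=cap("wrist");s=ctrl.sense()
t=atz(c,(324.5,155.8),80);k=atz(c,(318.1,151.2),34);print(t,k)
g=(t+k)/2;T=np.array(s["eef_pos"]);R=Ro.from_quat(np.array(s["ee_rot"]),scalar_first=True)
print("R z",R.as_matrix()[:,2])
P=T+R.apply([-4.5,0,0]);print("wheel",P,"shift in tool",R.inv().apply([g[0]-P[0],g[1]-P[1],0]))
```

```text
[614.76 118.94  80.  ] [614.91 119.    34.  ]
R z [-0. -0. -1.]
wheel [662.29  83.48 225.97] shift in tool [40.32 43.43  0.03]
```

Request:
{"api": "send_rows", "payload": {"targets": [[0.6,0.02,0.0215,0,0,0,0],[0.6,0.0203,0.022,0,0,0,0],[0.6,0,0,0.05,0,0,0],[0.6,0,0,0.045,0,0,0],[0.6,0,0,0.03,0,0,0],[0.6,0,0,0,0,0,0],[0.6,0,0,0.005,0,0,0],[0.6,0,0,0.005,0,0,0],[0.6,0,0,0.005,0,0,0],[0.6,0,0,0,0,0,0]]}}

```text
time_s: 9.45
eef_pos: [610.1, 118.1, 85.8]
ee_rot: [-0.001, -0.09, 0.996, -0.0]
force: [0.5, 0.1, -4.3]
grip_width: 0.638
grip_force: 65.3
```

Request:
{"api": "send_rows", "payload": {"targets": [[0.6,0,0,0.005,0,0,0],[0.6,0,0,0.005,0,0,0],[0.6,0,0,0.005,0,0,0],[0.6,0,0,0.005,0,0,0],[0.6,0,0,0.005,0,0,0],[0.6,0,0,0.005,0,0,0],[0.6,0,0,0.005,0,0,0],[0.6,0,0,0.003,0,0,0],[0.6,0,0,0.002,0,0,0],[0.6,0,0,0,0,0,0]]}}

```text
time_s: 10.7
eef_pos: [610.2, 118.1, 45.9]
ee_rot: [-0.001, -0.09, 0.996, -0.0]
force: [1.3, -0.4, -4.0]
grip_width: 0.638
grip_force: 65.3
```

Request:
{"api": "send_rows", "payload": {"targets": [[0.6,0,0,0.001,0,0,0],[0.6,0,0,0.001,0,0,0],[0.6,0,0,0.001,0,0,0],[0.6,0,0,0.0005,0,0,0],[0.6,0,0,0,0,0,0],[-0.9,0,0,0,0,0,0],[-0.9,0,0,0,0,0,0],[-0.9,0,0,0,0,0,0],[-0.9,0,0,0,0,0,0],[-0.9,0,0,0,0,0,0]]}}

```text
time_s: 11.95
eef_pos: [610.2, 118.1, 42.4]
ee_rot: [-0.001, -0.09, 0.996, -0.0]
force: [-0.3, 0.5, 0.7]
grip_width: 0.946
grip_force: 0.0
```

Request:
{"api": "send_rows", "payload": {"targets": [[-0.9,0,0,-0.02,0,0,0],[-0.9,0,0,-0.04,0,0,0],[-1,0,0,-0.06,0,0,0],[-1,0,0,-0.06,0,0,0],[-1,0,0,-0.04,0,0,0],[-1,0,0,-0.02,0,0,0],[-1,0,0,0,0,0,0],[-1,0,0,0,0,0,0],[-1,0,0,0,0,0,0],[-1,0,0,0,0,0,0]]}}

```text
time_s: 13.2
eef_pos: [610.4, 118.3, 281.8]
ee_rot: [-0.001, -0.09, 0.996, -0.0]
force: [0.5, -0.2, -0.3]
grip_width: 0.997
grip_force: 0.0
```

Run:
```python
from h import *
np.set_printoptions(precision=2,suppress=True)
c=cap("wrist");a=cap("scene");b=cap("side")
for n,x in (("w",c),("sc",a),("si",b)):
  for q,z in (("nipple",64),("wheel",51),("plate",0)):
    for l in ctrl.landmark_of(q,x)[:5]: print(n,q,np.round(l["point"],1),round(l["score"],2), atz(x,l["point"],z))
T=proj(c,[614.8,119,68]);print(proj(c,[614.8,119,68]),proj(c,[614.8,119,80]),proj(c,[536,103,64]))
x,y=map(int,T)
ia=cv2.resize(c["img"][40:240,180:420],(720,600),interpolation=cv2.INTER_CUBIC);cv2.imwrite("pics/home.png",ia[:,:,::-1])
print(ctrl.sense()["eef_pos"])
```

```text
w nipple [273.8 110.9] 0.46 [533.92 101.64  64.  ]
w wheel [19.5  3.4] 0.98 [ 404.56 -305.83   51.  ]
w wheel [277.3 187.4] 0.65 [620.61 121.45  51.  ]
w plate [231.4 157.5] 0.64 [601.85  56.57   0.  ]
sc nipple [301.1 237.3] 0.39 [531.22  93.39  64.  ]
sc wheel [289.  263.5] 0.96 [621.98 111.55  51.  ]
sc wheel [222.7 158. ] 0.74 [ 404.73 -331.06   51.  ]
sc wheel [170.5 202. ] 0.64 [ 659.09 -342.59   51.  ]
sc plate [272.8 255.2] 0.61 [603.11  36.62   0.  ]
si nipple [282.9 204.8] 0.59 [533.76  93.52  64.  ]
si wheel [307.4 201.1] 0.74 [608.42 112.04  51.  ]
si wheel [246.5 363.7] 0.61 [ 395.27 -358.82   51.  ]
si plate [304.6 229.7] 0.73 [592.18  47.38   0.  ]
[276.13 185.08] [276.13 187.23] [274.68 112.95]
[610.48 118.26 282.53]
```

View pics/home.png

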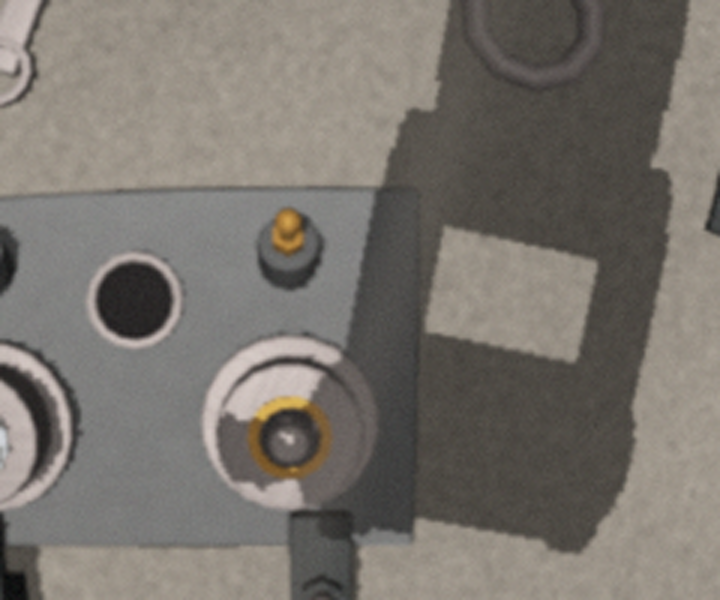

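The wheel sits on the axle, with its flange about 58 px across as expected at home height. The nipple's ball is at crop (288,222), so I'm going to the gun next.

Request:
{"api": "send_rows", "payload": {"targets": [[-1,0.019,0.041,0,0,0,0],[-1,0.019,0.042,0,0,0,0],[-1,0.019,0.042,0,0,0,0],[-1,0.019,0.042,0,0,0,0],[-1,0.019,0.042,0,0,0,0],[-1,0.019,0.039,0,0,0,0],[-1,0,0,0,0,0,0],[-1,0,0,0,0,0,0],[-1,0,0,0,0,0,0],[-1,0,0,0,0,0,0]]}}

```text
time_s: 15.05
eef_pos: [454.4, 341.1, 282.4]
ee_rot: [-0.001, -0.089, 0.996, -0.0]
force: [0.2, 0.6, -0.4]
grip_width: 1.004
grip_force: 0.0
```

Run:
```python
from h import *
np.set_printoptions(precision=2,suppress=True)
c=cap("wrist");save(c,"w3");s=ctrl.sense();print(s["joints"],s["eef_pos"])
for q,z in (("gun",151),("rack",0)):
    for l in ctrl.landmark_of(q,c)[:5]: print(q,np.round(l["point"],1),round(l["score"],2), atz(c,l["point"],z))
```

```text
[ 0.44  0.38  1.27 -0.    1.49 -1.31] [454.28 341.24 282.45]
gun [313.1  54.2] 0.85 [326.23 349.26 151.  ]
gun [269.9 299.9] 0.81 [556.07 353.27 151.  ]
gun [283.  197.2] 0.76 [452.39 346.77 151.  ]
rack [276.3 167. ] 0.89 [448.47 340.11   0.  ]
```

View pics/w3.png

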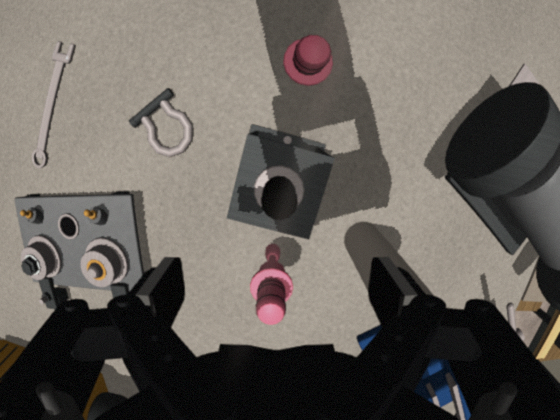

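The gun handle shows at (281,197), in the rack between the two pink look-alikes.

Run:
```python
from h import *
np.set_printoptions(precision=2,suppress=True)
c=cap("wrist");img=np.array(c["img"]);s=ctrl.sense()
print("collar",atz(c,(279,192),121),"top",atz(c,(281.5,198),178),"rack top",atz(c,(283.2,183.5),118))
print(proj(c,[452,343,178]),proj(c,[452,343,121]))
g=cv2.cvtColor(img,cv2.COLOR_RGB2GRAY)[140:245,235:330].copy()
m=(g<28).astype(np.uint8);n,l,st,ce=cv2.connectedComponentsWithStats(m);i=1+np.argmax(st[1:,4]);print(st[i],ce[i]+[235,140])
```

```text
collar [454.68 344.3  121.  ] top [446.73 344.37 178.  ] rack top [446.33 346.91 118.  ]
[278.57 204.08] [278.17 189.08]
[ 26  37  28  41 667] [272.71 194.63]
```

Request:
{"api": "send_rows", "payload": {"targets": [[-1,0.0017,0.0034,0.03,0,0,0],[-1,0,0,0.05,0,0,0],[-1,0,0,0.04,0,0,0],[-1,0,0,0.0205,0,0,0],[-1,0,0,0.01,0,0,0],[-1,0,0,0,0,0,0],[1,0,0,0,0,0,0],[1,0,0,0,0,0,0],[1,0,0,0,0,0,0],[1,0,0,0,0,0,0]], "squeeze": 110}}

```text
time_s: 16.5
eef_pos: [451.7, 344.6, 132.9]
ee_rot: [-0.0, -0.09, 0.996, -0.0]
force: [-1.8, -2.4, 6.2]
grip_width: 0.325
grip_force: 107.8
```

Request:
{"api": "send_rows", "payload": {"targets": [[1,0,0,0,0,0,0],[1,0,0,-0.01,0,0,0],[1,0,0,-0.02,0,0,0],[1,0,0,-0.03,0,0,0],[1,0,0,-0.04,0,0,0],[1,0,0,-0.04,0,0,0],[1,0,0,-0.02,0,0,0],[1,0,0,-0.01,0,0,0],[1,0,0,0,0,0,0],[1,0,0,0,0,0,0]]}}

```text
time_s: 17.75
eef_pos: [451.3, 344.7, 300.8]
ee_rot: [-0.002, -0.09, 0.996, -0.001]
force: [0.4, 0.3, -5.8]
grip_width: 0.325
grip_force: 108.8
```

Run:
```python
from h import *
np.set_printoptions(precision=2,suppress=True)
c=cap("wrist");a=cap("scene");b=cap("side");s=ctrl.sense();T=np.array(s["eef_pos"]);print(T,s["force"])
P={}
for n,x in (("w",c),("sc",a),("si",b)):
  for q,d in (("gun",19),("coupler_mouth",-118)):
    for l in ctrl.landmark_of(q,x)[:4]: print(n,q,np.round(l["point"],1),round(l["score"],2), atz(x,l["point"],T[2]+d),"exp",proj(x,T+[0,0,d]))
```

```text
[451.41 344.78 301.24] [ 0.72 -0.83 -4.86]
w gun [278.9 285.5] 0.62 [453.36 346.33 320.24] exp [276.18 281.08]
w gun [307.   62.4] 0.6 [361.13 340.13 320.24] exp [276.18 281.08]
w coupler_mouth [278.6 203.9] 0.62 [452.11 346.82 183.24] exp [276.34 202.67]
sc gun [379.6 277.2] 0.83 [661.88 377.55 320.24] exp [407.84 207.74]
sc gun [406.  205.3] 0.66 [447.11 337.81 320.24] exp [407.84 207.74]
sc gun [411.1 216.5] 0.58 [471.26 362.73 320.24] exp [407.84 207.74]
sc coupler_mouth [394.9 240.7] 0.52 [460.23 346.44 183.24] exp [395.81 238.17]
sc coupler_mouth [367.6 301. ] 0.46 [658.46 371.03 183.24] exp [395.81 238.17]
sc coupler_mouth [402.5 241.9] 0.44 [451.87 364.82 183.24] exp [395.81 238.17]
si gun [246.3  81.2] 0.7 [459.07 332.99 320.24] exp [243.24  79.06]
si gun [285.4 127.3] 0.7 [539.45 114.72 320.24] exp [243.24  79.06]
si gun [205.4 133.8] 0.6 [343.27 110.9  320.24] exp [243.24  79.06]
si coupler_mouth [282.  159.4] 0.65 [537.36 152.57 183.24] exp [245.6  119.57]
si coupler_mouth [246.5 117.1] 0.54 [455.03 356.85 183.24] exp [245.6  119.57]
si coupler_mouth [210.1 169. ] 0.43 [340.75 135.84 183.24] exp [245.6  119.57]
```

```bash
cat >> h.py <<'E'
YAW=10.7
def G25(): return Ro.from_euler("z",YAW,degrees=True)*Ro.from_quat([0,0,1,0],scalar_first=True)*Ro.from_rotvec([0,-np.radians(25),0])
B=np.array([536.5,103.8,64.]); MT=np.array([-1.,.5,118.9])
def tcp_for(off): # TCP pose with mouth `off` mm out from ball centre
    g=G25();n=-g.as_matrix()[:,2];return B+off*n-g.apply(MT)
E
python3 -c "
from h import *
print(tcp_for(50))
plan(tcp_for(50),G25(),8,claw=1)"
```

```text
[465.56316176  89.88749783 216.65276697]
dist 269.2 turn [-0.002 -0.438 -0.006]
[1, 0.004, -0.0317, 0.0107, -0.0002, -0.0547, -0.0008], [1, 0.0046, -0.0317, 0.0104, -0.0002, -0.0547, -0.0008], [1, 0.0052, -0.0317, 0.0102, -0.0002, -0.0547, -0.0008], [1, 0.0057, -0.0317, 0.0099, -0.0002, -0.0547, -0.0008], [1, 0.0063, -0.0317, 0.0095, -0.0002, -0.0547, -0.0008], [1, 0.0068, -0.0317, 0.0092, -0.0002, -0.0547, -0.0008], [1, 0.0073, -0.0316, 0.0088, -0.0002, -0.0547, -0.0008], [1, 0.0078, -0.0316, 0.0083, -0.0002, -0.0547, -0.0008],
```

Request:
{"api": "send_rows", "payload": {"targets": [[1,0.004,-0.0317,0.0107,0,-0.0547,-0.001],[1,0.0046,-0.0317,0.0104,0,-0.0547,-0.001],[1,0.0052,-0.0317,0.0102,0,-0.0547,-0.001],[1,0.0057,-0.0317,0.0099,0,-0.0547,-0.001],[1,0.0063,-0.0317,0.0095,0,-0.0547,-0.001],[1,0.0068,-0.0317,0.0092,0,-0.0547,-0.001],[1,0.0073,-0.0316,0.0088,0,-0.0547,0],[1,0.0078,-0.0316,0.0083,0,-0.0547,0],[1,0,0,0,0,0,0],[1,0,0,0,0,0,0]]}}

```text
time_s: 19.45
eef_pos: [466.0, 89.9, 217.4]
ee_rot: [0.216, -0.091, 0.972, 0.019]
force: [0.7, -0.0, -4.8]
grip_width: 0.329
grip_force: 110.0
```

Run:
```python
from h import *
np.set_printoptions(precision=2,suppress=True)
c=cap("wrist");a=cap("scene");b=cap("side");s=ctrl.sense();T=np.array(s["eef_pos"]);R=Ro.from_quat(np.array(s["ee_rot"]),scalar_first=True);print(T,s["joints"],(R.inv()*G25()).as_rotvec())
M=T+R.apply(MT);print("mouth pred",M)
for n,x in (("w",c),("sc",a),("si",b)):
  for q,e in (("coupler_mouth",M),("nipple",B),("gun",T+R.apply([-1,.5,-18]))):
    for l in ctrl.landmark_of(q,x)[:4]: print(n,q,np.round(l["point"],1),round(l["score"],2), "exp",proj(x,e))
def cr(x,p,h,w,f): 
    u,v=map(int,p);i=cv2.resize(x["img"][v-h:v+h,u-w:u+w],None,fx=f,fy=f,interpolation=cv2.INTER_CUBIC);print("origin",u-w,v-h);return i
W=cr(c,proj(c,(M+B)/2),50,40,5);A=cr(a,proj(a,(M+B)/2),25,20,5*2)[:,:400];S_=cr(b,proj(b,(M+B)/2),25,20,10)
S_=cv2.resize(S_,(400,500));A=cv2.resize(A,(400,500));W=cv2.resize(W,(400,500))
o=np.hstack([W,A,S_]);o=cv2.resize(o,(800,333));cv2.imwrite("pics/pre.png",o[:,:,::-1])
```

```text
[465.99  90.42 217.28] [-0.13 -0.01  1.98  0.19  0.76 -2.  ] [-0.  0.  0.]
mouth pred [516.2  100.29 109.95]
w coupler_mouth [523.8  46.5] 0.96 exp [277.39 202.42]
w coupler_mouth [276.  204.2] 0.91 exp [277.39 202.42]
w coupler_mouth [450.8 209.2] 0.7 exp [277.39 202.42]
w nipple [276.3 203.5] 0.68 exp [276.95 188.95]
w nipple [271.7 189. ] 0.67 exp [276.95 188.95]
w gun [489.3 282.4] 0.8 exp [278.42 280.89]
w gun [280.6 281.8] 0.68 exp [278.42 280.89]
sc coupler_mouth [367.6 302.1] 0.48 exp [306.33 226.59]
sc coupler_mouth [306.1 225.7] 0.44 exp [306.33 226.59]
sc coupler_mouth [402.8 242.2] 0.44 exp [306.33 226.59]
sc nipple [301.5 237.6] 0.39 exp [302.97 240.14]
sc gun [379.2 278.7] 0.83 exp [316.23 186.41]
sc gun [314.7 184.2] 0.81 exp [316.23 186.41]
sc gun [412.1 218.6] 0.73 exp [316.23 186.41]
si coupler_mouth [281.5 155.9] 0.48 exp [276.55 192.27]
si coupler_mouth [207.2 167.2] 0.48 exp [276.55 192.27]
si nipple [283.4 200.7] 0.36 exp [283.39 202.13]
si gun [208.  133.2] 0.83 exp [255.06 162.78]
si gun [285.9 130. ] 0.64 exp [255.06 162.78]
origin 237 145
origin 284 208
origin 260 172
```

View pics/pre.png

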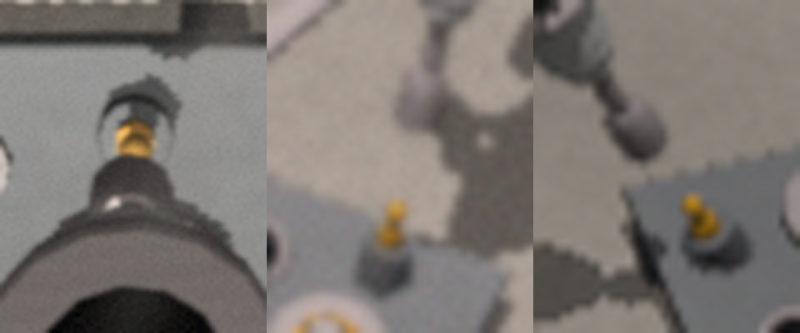

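The panels show the coupler lined up with the nipple. Across the wrist view the ball is about 1 mm further in +y than the mouth. I'll correct that and move in close.

Request:
{"api": "send_rows", "payload": {"targets": [[1,0,0.001,0.01,0,0,0],[1,0,0,0.012,0,0,0],[1,0,0,0.012,0,0,0],[1,0,0,0.006,0,0,0],[1,0,0,0.003,0,0,0],[1,0,0,0.002,0,0,0],[1,0,0,0.002,0,0,0],[1,0,0,0.002,0,0,0],[1,0,0,0.002,0,0,0],[1,0,0,0,0,0,0]]}}

```text
time_s: 21.3
eef_pos: [487.0, 94.7, 170.9]
ee_rot: [0.216, -0.091, 0.972, 0.019]
force: [-0.8, 0.5, -2.5]
grip_width: 0.324
grip_force: 110.5
```

```bash
cat > st.py <<'E'
from h import *
np.set_printoptions(precision=2,suppress=True)
s=ctrl.sense();T=np.array(s["eef_pos"]);R=Ro.from_quat(np.array(s["ee_rot"]),scalar_first=True)
M=T+R.apply(MT);print(s["time_s"],"mouth rel ball, tool",R.inv().apply(M-B),"force tool",R.inv().apply(s["force"]),"tq",R.inv().apply(s["wrist_torque"]),"rot err",(R.inv()*G25()).as_rotvec(),s["grip_width"])
E
python3 st.py
```

```text
21.3 mouth rel ball, tool [-0.55  0.56  0.75] force tool [1.64 0.68 2.  ] tq [-0.33  0.62 -0.01] rot err [-0.  0.  0.] 0.3241113673220501
```

Request:
{"api": "send_rows", "payload": {"targets": [[1,0,0,0.001,0,0,0],[1,0,0,0.001,0,0,0],[1,0,0,0.001,0,0,0],[1,0,0,0.001,0,0,0],[1,0,0,0.001,0,0,0],[1,0,0,0.001,0,0,0],[1,0,0,0,0,0,0],[1,0,0,0,0,0,0],[1,0,0,0,0,0,0],[1,0,0,0,0,0,0]]}}

```text
time_s: 22.55
eef_pos: [489.2, 95.0, 165.2]
ee_rot: [0.215, -0.091, 0.972, 0.019]
force: [2.7, 1.3, -9.4]
grip_width: 0.329
grip_force: 109.9
```

```bash
python3 st.py
```

```text
22.55 mouth rel ball, tool [-0.12  0.47  6.87] force tool [1.31 0.82 9.74] tq [-0.07  0.76  0.02] rot err [-0. -0.  0.] 0.3289789075608529
```

Request:
{"api": "send_rows", "payload": {"targets": [[1,0,0,0.001,0,0,0],[1,0,0,0.001,0,0,0],[1,0,0,0.001,0,0,0],[1,0,0,0.001,0,0,0],[1,0,0,0.001,0,0,0],[1,0,0,0.001,0,0,0],[1,0,0,0,0,0,0],[1,0,0,0,0,0,0],[1,0,0,0,0,0,0],[1,0,0,0,0,0,0]]}}

```text
time_s: 23.8
eef_pos: [492.2, 95.5, 161.0]
ee_rot: [0.216, -0.091, 0.972, 0.019]
force: [-7.2, -0.6, 5.4]
grip_width: 0.332
grip_force: 110.6
```

```bash
python3 st.py
```

```text
23.8 mouth rel ball, tool [-1.34  0.29 11.96] force tool [ 4.16  0.72 -7.95] tq [-0.12  1.17 -0.03] rot err [-0.  0.  0.] 0.3320982479421195
```

Request:
{"api": "send_rows", "payload": {"targets": [[1,0,0,0.001,0,0,0],[1,0,0,0.001,0,0,0],[1,0,0,0.001,0,0,0],[1,0,0,0.001,0,0,0],[1,0,0,0.001,0,0,0],[1,0,0,0.001,0,0,0],[1,0,0,0.001,0,0,0],[1,0,0,0.001,0,0,0],[1,0,0,0,0,0,0],[1,0,0,0,0,0,0]]}}

```text
time_s: 25.05
eef_pos: [495.6, 96.1, 153.9]
ee_rot: [0.217, -0.091, 0.972, 0.019]
force: [-8.5, -0.9, 8.3]
grip_width: 0.329
grip_force: 110.9
```

```bash
python3 st.py
```

```text
25.05 mouth rel ball, tool [-1.47  0.33 19.79] force tool [  4.15   0.7  -11.12] tq [-0.11  1.3  -0.02] rot err [-0.  0.  0.] 0.3291282565303784
```

Request:
{"api": "send_rows", "payload": {"targets": [[1,0,0,0.001,0,0,0],[1,0,0,0.001,0,0,0],[1,0,0,0.001,0,0,0],[1,0,0,0.001,0,0,0],[1,0,0,0,0,0,0],[1,0,0,0,0,0,0],[1,0,0,0,0,0,0],[1,0,0,0,0,0,0],[1,0,0,0,0,0,0],[1,0,0,0,0,0,0]]}}

```text
time_s: 26.3
eef_pos: [497.2, 96.4, 150.4]
ee_rot: [0.217, -0.091, 0.972, 0.019]
force: [-10.2, -1.2, 11.5]
grip_width: 0.326
grip_force: 111.0
```

```bash
python3 st.py
python3 - <<'E'
from h import *
b=cap("side");a=cap("scene");
i=cv2.resize(b["img"][130:260,220:360],(560,520),interpolation=cv2.INTER_CUBIC);cv2.imwrite("pics/end.png",i[:,:,::-1])
E
```

```text
26.3 mouth rel ball, tool [-1.49  0.33 23.7 ] force tool [  4.42   0.71 -14.75] tq [-0.13  1.37  0.01] rot err [-0.  0.  0.] 0.32590805163637504
```

View pics/end.png

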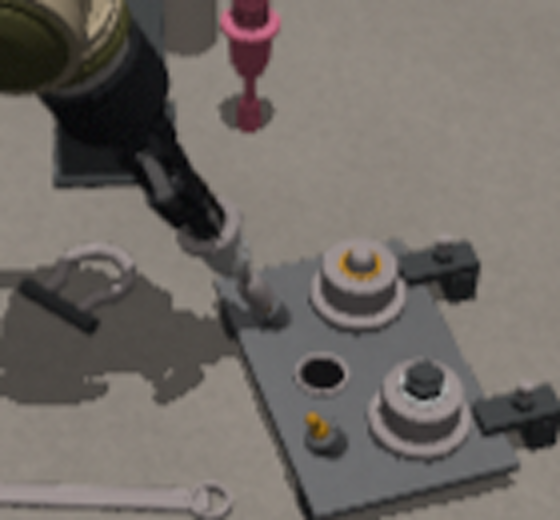

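The picture shows the coupler on the nipple at crop (265,310), and the wheel home at (360,275), level with the fitted wheel. The axial push is about 19 N, so the pump is nearly all the way in.

```bash
python3 -c "
from rig import ctrl
print(ctrl.finish_job())"
```

```text
the job is handed in; nothing more can be done
None
```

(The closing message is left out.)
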